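Feed a mould carrier past a spring gate

TASK

Press the long paddle down with one fingertip so that the chute's spring gate is held open, and while still holding it push the mould carrier along the chute with the other fingertip on its upright tab, until the carrier is fully home against the end stop. Keep the gate clear of the mould: let it close only once the whole mould is past it. Then let the gate drop shut behind the mould and draw clear; do not lift the carrier, and leave the other things on the bench alone.

Things in the scene. Friction and masses are not known exactly. Their poses are not given: they have to be found in the camera images.
- chute: fixed straight chute: plywood floor 4 mm thick between two aluminium walls (inner faces 50 mm apart, outer 64, tops 26 mm above the bench). Origin on the bench under the channel's centre line at the gate; x along the channel in the direction of travel, y to the paddle's side, z up. Channel from x = -250 mm (open entry) to +70 mm (end stop).
- stop_face (a point): middle of the end stop's face at the chute's far end, chute x = +70 mm, 27 mm above the bench; the stop is 50 mm high, axes as the chute's.
- hinge_mid (a point): on the gate's hinge axis at chute x = -135 mm, y = +36 mm, 54 mm above the bench. The hinge shaft, 10 mm thick, runs along the chute over the outside of the wall, from x = -250 to +22 mm; its bearing posts at x = -246 and +18 mm are 62 mm high.
- gate (a joint): spring gate's angle about the shaft, rad: 0 shut (its rest), up to 0.95. Pressing the paddle, outside the shaft, raises the gate's arm over the channel. From 0.45 on its tooth clears the mould's top; 0.65 is comfortable. The paddle's middle takes 2 to 3 N; let go, the spring shuts the gate.
- paddle_mid (a point): middle of the paddle's upper face, 36 mm out from the hinge axis. Flat aluminium strip 204 mm long (chute x = -237 to -33 mm), from 6 to 52 mm out from the axis, 4 mm thick. Shut, it is level and 46 mm above the bench; pressed, it tilts outer edge down: r mm out from the axis it is 54 - r sin(angle) - 8 cos(angle) mm above the bench.
- tooth_tip (a point): lower end of the steel tooth on the gate's arm, 30 mm above the bench when shut, at chute x = 0. The tooth is 10 mm thick along the chute and spans chute y = -20 to 0 mm; shut, it blocks the mould but passes over the carrier's low plate.
- carrier: loose mould carrier in the chute, 0.4 to 0.7 kg: steel plate 134 x 46 x 8 mm, origin at the centre of its underside (4 mm above the bench), x forwards in the direction of travel. Fully home its origin is at chute x = +3 mm; the gate can then drop between tab and mould without touching the carrier.
- mould_rear (a point): top edge of the rear face of the white mould block bolted on the carrier, 46 mm above the bench, 10 mm ahead of the carrier's origin. The mould is 50 mm long (10 to 60 mm ahead of the origin), 36 mm wide and 34 mm high. At home this point is 13 mm past the gate's middle.
- push_tab (a point): on the rear face of the carrier's upright push tab, 67 mm behind the carrier's origin, 39 mm above the bench. The tab is 42 mm wide, 10 mm thick, its top 58 mm above the bench. It never passes the gate: at home its rear face is at chute x = -64 mm.
- mould_block: bystander: loose white mould half 45 x 100 x 30 mm, origin at the centre of its underside.
- mould_lid: bystander: loose white mould top plate with four upright pins, 50 x 75 x 34 mm, origin at the centre of its underside.
- screwdriver: bystander: loose screwdriver with a grey handle, 191 mm long, 29 mm thick, origin at the centre of its underside.

How it is judged:
On the way, in this order (a step that is already met when the one before it is completed fails the run):
1. a finger holds the gate open while the mould is still in front of it (value of joint gate above 0.42 rad and contact force between the fingers and gate above 0.3 N and x of carrier in the frame of chute below -0.062 m), for 0.1 s.
2. with the gate held open by a finger, a finger pushes the carrier so that the mould is under the gate (value of joint gate above 0.42 rad and contact force between the fingers and gate above 0.2 N and contact force between the fingers and carrier above 0.2 N and x of carrier in the frame of chute between -0.055 and -0.005 m), for 0.05 s.
At the end, for the whole second after the job is handed in: The carrier lies flat in the chute, home against the end stop (within 4 mm) and at rest, and the gate is shut (below 0.08 rad) behind the mould (x of carrier in the frame of chute above -0.001 m and z of carrier in the frame of chute below 0.008 m and angle between carrier's own z axis and vertical below 0.06 rad and value of joint gate below 0.08 rad and linear speed of carrier below 0.01 m/s); the robot touches nothing.
It fails at once if the gate presses on the carrier or its mould (over 1 N) (contact force between gate and carrier above 1 N).
It fails at once if the carrier is lifted (over 12 mm) or tipped (z of carrier in the frame of chute above 0.016 m or angle between carrier's own z axis and vertical above 0.2 rad).
It fails at once if the mould block is disturbed (moved over 20 mm) (distance of mould_block from where it was at the start of the episode above 0.02 m).
It fails at once if the mould lid is disturbed (moved over 20 mm) (distance of mould_lid from where it was at the start of the episode above 0.02 m).
It fails at once if the screwdriver is disturbed (moved over 20 mm) (distance of screwdriver from where it was at the start of the episode above 0.02 m).
It also fails if it takes over 32 s, if anything falls off the work surface, if the arm or the gripper's body presses on something with over 40 N, if the wrist force passes 120 N, or if a joint passes its speed limit or range.

ROBOT

A 6-joint arm with a two-finger parallel gripper is mounted at the origin on a cart in front of the work surface, level with it; the furniture and walls round the work are solid. World frame = base frame: x ahead of the robot, y to its left, z up, the work surface at z = 0. Lengths are in m, angles in rad, forces in N, time in s.
With the tool pointing down it reaches from about 0.35 to 0.85 m from the base axis. Payload 8.1 kg.
Tool frame: the origin (TCP) lies at the centre of the arm's flange, where the gripper is bolted on; the fingertips stand 186 mm ahead of it and the grasp point (between the pads) lies 167 mm ahead of it (robot.nose_length is the distance from the TCP to the fingertips, in m); z points along the fingers, x is the direction in which the jaws open and shut, and the axes are right-handed (so a half turn about z gives the same grasp; the last joint's range is limited). The gripper opens to 93 mm and grips with 3 to 60 N. Pads are 15 mm wide; open, the fingers measure 128 mm over their backs; the gripper's body (75 mm by 188 mm) begins 65 mm behind the grasp point.
Start: joints at [-1.363, 0.13, 1.488, -0, 1.523, -0.085], TCP at [0.173, -0.574, 0.405] pointing down, gripper open.
Joint ranges: [-2.96, 2.96], [-0.89, 2.26], [0.02, 2.5], [-1.34, 4.48], [0, 2.73], [-2.66, 2.66]. Speed limits (rad/s): [2.39, 2.39, 2.79, 3.14, 3.14, 3.14].

INTERFACE

Orientations are given as a rotation vector (axis times angle).
In Python, from plant import robot gives the robot as it stands.
- The arm moves only by the tool arm_command, never from a script. Its argument "motion" is a list of rows, each an object with "slide": the shift along the tool's x, y, z each as a share of 0.4 m, from -1 to 1, a list of three; "turn": the turn, a rotation vector about the tool's x, y, z each as a share of 0.5 rad, from -1 to 1, a list of three. A call has exactly 5 rows; each row shifts and turns the commanded pose from where the row before left it, along the tool's axes as they then stand; what a row does not reach is not made up. A row lasts 1/12 s, in which the tool goes at most 41.7 mm and 7.16 degrees, less where a joint would pass 70% of its speed; a pose out of reach is approached as far as the arm can. A call with a number of a shift or a turn outside -1 to 1 is refused whole. A call with a gripper value outside its range is refused whole. "gripper" is the opening in per cent of the stroke, from 0 (shut) to 100 (fully open), set as the call begins (left out, the last holds). The fingers move at their own pace and stop on an object; "grip_force" is the grip in N (left out, the last holds). Time passes only in rows, so rows that do not move let the fingers close, or fill a call up. It gives the time, the measured TCP pose, the force and the opening at its end, in the units of the state.
- robot.read_state(): the state, without advancing time (a new reading comes with each control period).
- robot.read_camera(name): name is "side" or "top"; returns a dict with "pixels" (400x640x3 uint8, blue, green, red), "intrinsics" (3x3 intrinsics, pixels), "D" ([k1, k2, p1, p2, k3] as OpenCV has them; the pictures are not rectified), "T" (4x4, takes a point from camera to world coordinates). Camera axes: x right, y down, z forward; pixel columns grow to the right and rows downward; lengths in m; the calibration is good to about 2 mm. A picture is of the moment at which its call begins. There is no depth.
- robot.close_job(): hands the job in, once; it reports no verdict.
The state is a dict: "t": time; "q": joint angles; "dq": joint speeds; "joint_torque": joint torques, N m; "tool_pos": TCP position; "orientation": TCP orientation; "force": force on the tool from outside, world axes, zero at the start; "wrist_torque": the same for the moment, N m; "opening": finger opening in m.
Only numpy, scipy, OpenCV 4.12 (cv2) and the standard library are available. Lean on these libraries where they do the work, as an engineer would, in place of code of your own. Each camera call takes 0.05 s, during which the arm holds its last target.

## Working session

There is one attempt and no reset: what is moved stays moved. The work goes in short steps, Python scripts to look and compute and a tool call to move; the robot and the scene stay as the last step left them, time stands still between calls to the robot, and variables do not carry over. Pictures are saved under pics/ and viewed, and the job is handed in when it is done.

Besides the shell and the picture viewer there is one more tool, called after "Emit:" by a JSON object that holds its "api" and its "payload". arm_command: Moves the arm, as the interface text tells. Shift numbers are shares of 0.4 m and turn numbers shares of 0.5 rad, none past 1 either way. Its arguments: {"type":"object","properties":{"motion":{"type":"array","items":{"type":"object","properties":{"slide":{"type":"array","items":{"type":"number"}},"turn":{"type":"array","items":{"type":"number"}}}}},"gripper":{"type":"number"},"grip_force":{"type":"number"}},"required":["motion"]}

```bash
ls; mkdir -p pics
python3 - <<'E'
from plant import robot
import cv2,pickle
s=robot.read_state();print(s)
d={}
for n in("side","top"):
    c=robot.read_camera(n);d[n]=c;cv2.imwrite(f"pics/{n}0.png",c["pixels"]);print(n,c["intrinsics"],c["D"],c["T"])
pickle.dump(d,open("cam0.pkl","wb"))
E
```

```text
pics
{'t': 0.0, 'q': array([-1.36343470e+00,  1.31137190e-01,  1.48929829e+00, -6.42525088e-06,
        1.52300361e+00, -8.54078865e-02]), 'dq': array([-0.00021698,  0.00168323,  0.00167562, -0.00112778,  0.00181352,
       -0.00127436]), 'joint_torque': array([ 2.80740147e-03, -5.59843540e+01, -4.91753912e+01,  7.70401047e-02,
        3.57797602e-02, -1.24445587e-04]), 'tool_pos': array([ 0.17312948, -0.57423038,  0.40369102]), 'orientation': array([-2.52072926e+00,  1.87293006e+00,  2.17788142e-03]), 'force': array([-0.17720711,  0.94425739,  0.10705793]), 'wrist_torque': array([ 0.0080535 , -0.05336322,  0.04530884]), 'opening': 0.09276546693242553}
side [[376.08794456   0.         315.7839226 ]
 [  0.         376.08794456 207.00795002]
 [  0.           0.           1.        ]] [-0.03431801  0.          0.          0.          0.        ] [[ 0.99837338  0.00241515 -0.05696275  0.64143823]
 [ 0.05199734 -0.44836754  0.8923356  -1.09128374]
 [-0.02338512 -0.89384602 -0.4477638   0.50316096]
 [ 0.          0.          0.          1.        ]]
top [[444.58035317   0.         318.15430593]
 [  0.         444.58035317 196.34428379]
 [  0.           0.           1.        ]] [-0.11295853  0.          0.          0.          0.        ] [[ 0.07199808 -0.97556227  0.20759223  0.3454447 ]
 [-0.99739971 -0.07108402  0.01186933 -0.23829394]
 [ 0.00317722 -0.207907   -0.97814344  1.26885863]
 [ 0.          0.          0.          1.        ]]
```

View pics/side0.png

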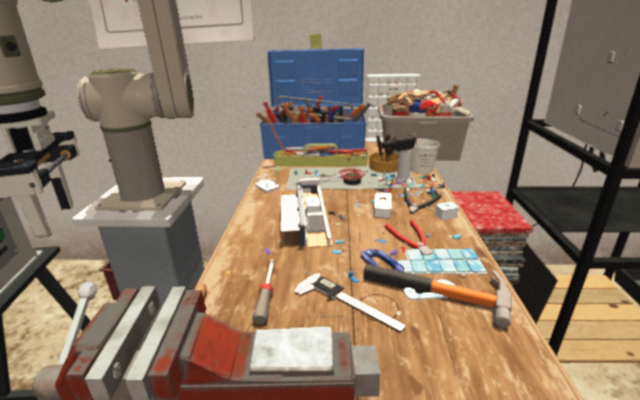

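View pics/top0.png

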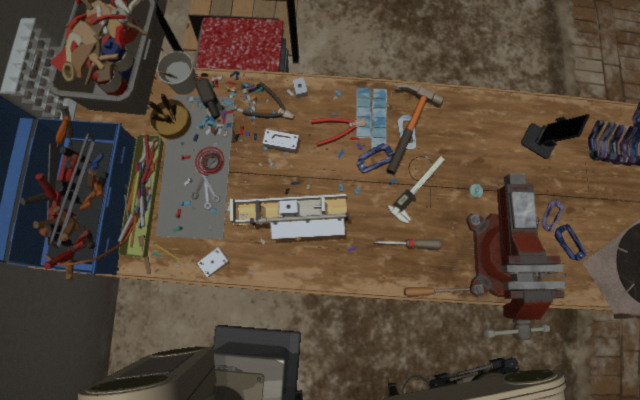

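Run:
```python
import cv2,pickle
d=pickle.load(open("cam0.pkl","rb"))
c=d["top"]["pixels"][180:250,222:356];cv2.imwrite("pics/t1.png",cv2.resize(c,None,fx=5.9,fy=5.9,interpolation=cv2.INTER_CUBIC))
c=d["side"]["pixels"][170:255,270:340];cv2.imwrite("pics/s1.png",cv2.resize(c,None,fx=7,fy=7,interpolation=cv2.INTER_CUBIC))
```

```text
(no output)
```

View pics/t1.png

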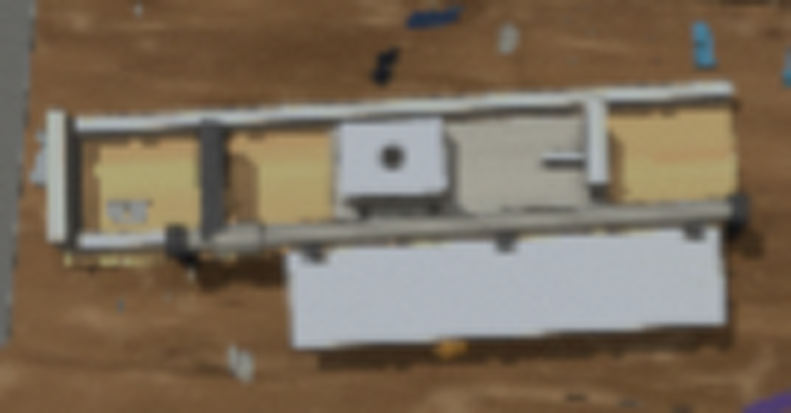

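View pics/s1.png

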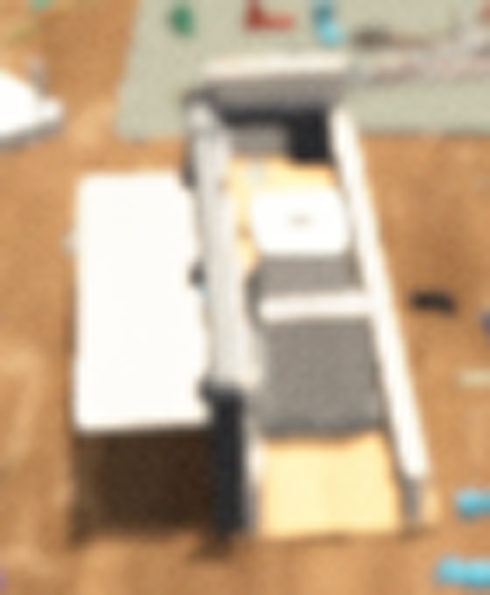

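```bash
cat > h.py <<'E'
import cv2,pickle,numpy as np
from scipy.optimize import least_squares
def proj(c,P):
    T=np.linalg.inv(c["T"]);r=cv2.Rodrigues(T[:3,:3])[0]
    return cv2.projectPoints(np.asarray(P,float).reshape(-1,1,3),r,T[:3,3],c["intrinsics"],np.array(c["D"]))[0][:,0]
def c2w(p,P):
    P=np.asarray(P,float);a=p[2];R=np.array([[np.cos(a),-np.sin(a),0],[np.sin(a),np.cos(a),0],[0,0,1]])
    return P@R.T+[p[0],p[1],0]
E
python3 - <<'E'
from h import *
d=pickle.load(open("cam0.pkl","rb"))
def tp(u,v):return [(u+.5)/5.9-.5+222,(v+.5)/5.9-.5+180]
def sp(u,v):return [(u+.5)/7-.5+270,(v+.5)/7-.5+170]
top=[((-237,88,46),tp(725,325)),((-33,88,46),tp(294,348)),((-237,42,46),tp(720,229)),((-33,42,46),tp(286,251)),
((70,-32,50),tp(66,112)),((70,32,50),tp(69,241)),((-250,-32,26),tp(733,84)),((-250,-25,26),tp(733,97))]
side=[((-237,88,46),sp(75,430)),((-237,42,46),sp(208,428)),((-33,88,46),sp(80,176)),((-33,42,46),sp(190,175)),
((-250,-25,4),sp(402,530)),((-250,25,4),sp(250,535))]
def res(p,sep=False):
    e=[]
    for n,L in(("top",top),("side",side)):
        P=c2w(p,np.array([a for a,_ in L])/1000);e.append((proj(d[n],P)-np.array([b for _,b in L]))-(p[3:5] if n=="top" else p[5:7]))
    return e
f=lambda p:np.concatenate([np.concatenate([x.ravel() for x in res(p)]),p[3:7]/.7])
r=least_squares(f,[.4,0,1.57,0,0,0,0]);print(r.x);[print(e.round(2)) for e in res(r.x)]
p=r.x
# carrier x
ct=[((-67,-21,58),tp(607,97)),((-67,21,58),tp(607,186)),((10,-18,46),tp(446,120)),((60,-18,46),tp(338,125)),((10,18,46),tp(446,193)),((60,18,46),tp(341,196))]
for a,b in ct:
    g=lambda s:(proj(d["top"],c2w(p,(np.array(a)+[s[0]*1000,s[1]*1000,0])/1000))[0]-b-p[3:5])
    print(a,least_squares(g,[-.1,0]).x)
np.save("pose.npy",p)
im=d["top"]["pixels"];
E
```

```text
[ 0.55943508 -0.05901999  1.69787535  0.29273141 -0.06461062 -0.10760148
 -0.43763304]
[[ 0.23  0.11]
 [-0.45  0.18]
 [-0.03 -0.03]
 [ 0.33  0.17]
 [ 0.09 -0.6 ]
 [-0.05  0.02]
 [ 0.15 -0.08]
 [ 0.32  0.1 ]]
[[-0.37 -0.58]
 [-0.46 -1.38]
 [-0.36  0.75]
 [-0.3   0.06]
 [-0.11 -0.13]
 [ 1.38  0.38]]
(-67, -21, 58) [-0.12012992 -0.00087712]
(-67, 21, 58) [-0.11765485 -0.00029122]
(10, -18, 46) [-0.12033951  0.00058855]
(60, -18, 46) [-0.11887772  0.00022643]
(10, 18, 46) [-0.11873354 -0.00019392]
(60, 18, 46) [-0.11902121 -0.00143367]
```

Emit:
{"api": "arm_command", "payload": {"motion": [{"slide":[0,0,0],"turn":[0,0,-0.24]},{"slide":[0,0,0],"turn":[0,0,-0.24]},{"slide":[0,0,0],"turn":[0,0,-0.24]},{"slide":[0,0,0],"turn":[0,0,-0.24]},{"slide":[0,0,0],"turn":[0,0,-0.24]}], "gripper": 59, "grip_force": 40}}

```text
t: 0.52
tool_pos: [0.1732, -0.5743, 0.4041]
orientation: [-2.965, 1.036, 0.001]
force: [0.1, -0.1, -0.1]
opening: 0.064
```

Emit:
{"api": "arm_command", "payload": {"motion": [{"slide":[0,0,0],"turn":[0,0,-0.24]},{"slide":[0,0,0],"turn":[0,0,-0.24]},{"slide":[0,0,0],"turn":[0,0,-0.24]},{"slide":[0,0,0],"turn":[0,0,-0.24]},{"slide":[0,0,0],"turn":[0,0,-0.24]}]}}

```text
t: 0.93
tool_pos: [0.1732, -0.5743, 0.4041]
orientation: [-3.138, 0.113, 0.0]
force: [0.5, 0.3, 0.3]
opening: 0.0547
```

```bash
cat >> h.py <<'E'
def where(tx=None):
    from plant import robot
    s=robot.read_state();p=np.load("pose.npy");R=cv2.Rodrigues(np.array(s["orientation"]))[0]
    a=p[2];C=np.array([[np.cos(a),-np.sin(a),0],[np.sin(a),np.cos(a),0],[0,0,1]])
    o=np.array([p[0],p[1],0]);q=C.T@(s["tool_pos"]-o);tip=C.T@(s["tool_pos"]+R[:,2]*.186-o)
    des=C@np.array([[0,-1,0],[-1,0,0],[0,0,-1.]])   # tool x=-chute y, tool y=-chute x
    rv=cv2.Rodrigues(R.T@des)[0].ravel()
    print("t",s["t"],"tcp chute",q.round(4),"tip mid",tip.round(4),"turn share left",(rv/.5).round(3),"F chute",(C.T@s["force"]).round(2),"open",s["opening"],"q",np.round(s["q"],2))
    if tx is not None: print("slide shares",(R.T@(C@(np.array(tx)-tip))/.4).round(3))
E
python3 -c "
from h import *
where([-.205,.0315,.09])"
```

```text
t 0.9333 tcp chute [-0.4622  0.4484  0.4041] tip mid [-0.462   0.4485  0.2181] turn share left [-0.002  0.    -0.398] F chute [ 0.25 -0.52  0.32] open 0.05470442004762214 q [-1.36  0.13  1.49 -0.    1.52 -1.29]
slide shares [ 0.895 -0.836  0.321]
```

Emit:
{"api": "arm_command", "payload": {"motion": [{"slide":[0,0,0],"turn":[0,0,-0.2]},{"slide":[0,0,0],"turn":[0,0,-0.2]},{"slide":[0.08,-0.05,0],"turn":[0,0,0]},{"slide":[0.08,-0.05,0],"turn":[0,0,0]},{"slide":[0.08,-0.05,0],"turn":[0,0,0]}]}}

```text
t: 1.35
tool_pos: [0.2615, -0.5025, 0.404]
orientation: [-3.135, -0.189, 0.0]
force: [-0.6, 0.3, 0.3]
opening: 0.0547
```

Emit:
{"api": "arm_command", "payload": {"motion": [{"slide":[0.08,-0.05,0],"turn":[0,0,0]},{"slide":[0.08,-0.05,0],"turn":[0,0,0]},{"slide":[0.08,-0.05,0],"turn":[0,0,0]},{"slide":[0.08,-0.05,0],"turn":[0,0,0]},{"slide":[0.08,-0.05,0],"turn":[0,0,0]}]}}

```text
t: 1.77
tool_pos: [0.4089, -0.3829, 0.4044]
orientation: [-3.135, -0.191, 0.001]
force: [0.1, -0.3, 0.2]
opening: 0.0547
```

Emit:
{"api": "arm_command", "payload": {"motion": [{"slide":[0.08,-0.05,0],"turn":[0,0,0]},{"slide":[0.08,-0.05,0],"turn":[0,0,0]},{"slide":[0.08,-0.05,0],"turn":[0,0,0]},{"slide":[0.08,-0.04,0.06],"turn":[0,0,0]},{"slide":[0,0,0.08],"turn":[0,0,0]}]}}

```text
t: 2.18
tool_pos: [0.5295, -0.2907, 0.3524]
orientation: [3.132, 0.198, 0.012]
force: [0.6, -1.1, -0.0]
opening: 0.0551
```

```bash
python3 -c "
from h import *
where([-.205,.0315,.08])"
```

```text
t 2.1833 tcp chute [-0.226   0.059   0.3524] tip mid [-0.2266  0.0577  0.1665] turn share left [ 0.007 -0.015 -0.001] F chute [-1.21 -0.45 -0.05] open 0.05514478792402027 q [-0.59  0.17  1.54  0.    1.42 -0.71]
slide shares [ 0.064 -0.055  0.216]
```

Emit:
{"api": "arm_command", "payload": {"motion": [{"slide":[0,0,0.06],"turn":[0,0,0]},{"slide":[0,0,0.04],"turn":[0,0,0]},{"slide":[0,0,0],"turn":[0,0,0]},{"slide":[0,0,0],"turn":[0,0,0]},{"slide":[0,0,0],"turn":[0,0,0]}]}}

```text
t: 2.6
tool_pos: [0.5249, -0.2945, 0.3108]
orientation: [3.135, 0.191, 0.002]
force: [0.5, -0.6, 0.2]
opening: 0.0548
```

```bash
python3 -c "
from h import *
where([-.205,.0315,.08])"
```

```text
t 2.6 tcp chute [-0.2292  0.0641  0.3108] tip mid [-0.2294  0.0639  0.1248] turn share left [ 0.002 -0.002 -0.011] F chute [-0.65 -0.4   0.17] open 0.054822750877187985 q [-0.6   0.2   1.59  0.    1.35 -0.72]
slide shares [ 0.081 -0.061  0.112]
```

Emit:
{"api": "arm_command", "payload": {"motion": [{"slide":[0.03,-0.02,0.03],"turn":[0,0,-0.01]},{"slide":[0.03,-0.02,0.03],"turn":[0,0,0]},{"slide":[0.02,-0.02,0.03],"turn":[0,0,0]},{"slide":[0,0,0],"turn":[0,0,0]},{"slide":[0,0,0],"turn":[0,0,0]}]}}

```text
t: 3.02
tool_pos: [0.5535, -0.2655, 0.2728]
orientation: [-3.134, -0.202, 0.002]
force: [-0.4, 0.3, -0.3]
opening: 0.0551
```

```bash
cat > look.py <<'E'
import sys
from h import *
from plant import robot
n=sys.argv[1];where([-.205,.0315,.08])
ims=[]
for k,(x,y,w,h) in (("top",(220,165,150,100)),("side",(255,160,110,105))):
    c=robot.read_camera(k);pickle.dump(c,open(f"{n}_{k}.pkl","wb"))
    a=c["pixels"][y:y+h,x:x+w];cv2.imwrite(f"pics/{n}_{k}.png",cv2.resize(a,None,fx=5,fy=5,interpolation=cv2.INTER_CUBIC))
E
python3 look.py a
```

```text
t 3.0167 tcp chute [-0.204   0.032   0.2728] tip mid [-0.2039  0.0323  0.0868] turn share left [-0.002  0.003  0.003] F chute [ 0.33  0.36 -0.34] open 0.055074306157489594 q [-0.53  0.26  1.58 -0.    1.3  -0.66]
slide shares [0.002 0.003 0.017]
```

View pics/a_top.png

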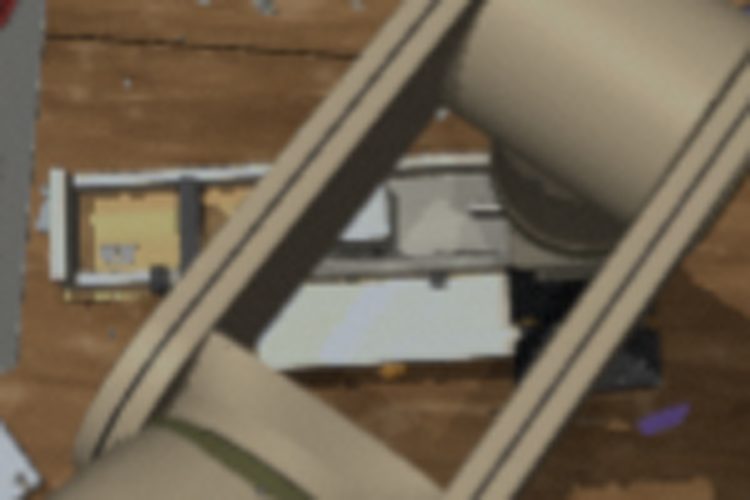

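View pics/a_side.png

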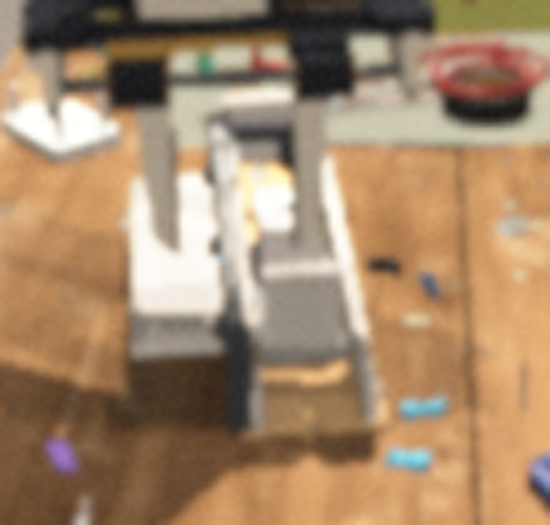

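Run:
```python
from h import *
p=np.load("pose.npy");c=pickle.load(open("a_side.pkl","rb"))
for y in(.0323+.0275,.0323+.045,.0323-.0275,.0323-.045):
    for dx in(-.0075,.0075):
        print(y,dx,((proj(c,c2w(p,[[-.204+dx,y,.0868]]))[0]-[255,160]+p[5:7])*5).round())
# current tab position: top edge rear corners for various carrier x
for x in(-.119,):
    print((proj(c,c2w(p,[[x-.067,-.021,.058],[x-.067,.021,.058]]))-[255,160]+p[5:7])*5)
```

```text
0.059800000000000006 -0.0075 [176. 246.]
0.059800000000000006 0.0075 [176. 233.]
0.07730000000000001 -0.0075 [140. 248.]
0.07730000000000001 0.0075 [141. 234.]
0.004800000000000002 -0.0075 [288. 240.]
0.004800000000000002 0.0075 [286. 227.]
-0.012699999999999996 -0.0075 [324. 238.]
-0.012699999999999996 0.0075 [321. 225.]
[[336.84855768 265.18234784]
 [254.74384906 269.74930886]]
```

Emit:
{"api": "arm_command", "payload": {"motion": [{"slide":[0,0,0.04],"turn":[0,0,0]},{"slide":[0,0,0.04],"turn":[0,0,0]},{"slide":[0,0,0.02],"turn":[0,0,0]},{"slide":[0,0,0.02],"turn":[0,0,0]},{"slide":[0,0,0],"turn":[0,0,0]}]}}

```text
t: 3.53
tool_pos: [0.5531, -0.2666, 0.2249]
orientation: [-3.135, -0.199, 0.001]
force: [-0.7, -0.8, 1.4]
opening: 0.0548
```

Emit:
{"api": "arm_command", "payload": {"motion": [{"slide":[0,0,0.01],"turn":[0,0,0]},{"slide":[0,0,0.01],"turn":[0,0,0]},{"slide":[0,0,0.01],"turn":[0,0,0]},{"slide":[0,0,0],"turn":[0,0,0]},{"slide":[0,0,0],"turn":[0,0,0]}]}}

```text
t: 3.95
tool_pos: [0.5533, -0.2665, 0.2135]
orientation: [3.135, 0.199, -0.001]
force: [-0.4, -1.4, 2.0]
opening: 0.0549
```

```bash
python3 look.py b
```

```text
t 3.95 tcp chute [-0.205   0.0324  0.2135] tip mid [-0.205   0.0325  0.0275] turn share left [ 0.     0.001 -0.   ] F chute [-1.34  0.61  2.04] open 0.05485765996793746 q [-0.53  0.33  1.62 -0.    1.19 -0.66]
slide shares [ 0.002 -0.    -0.131]
```

View pics/b_top.png

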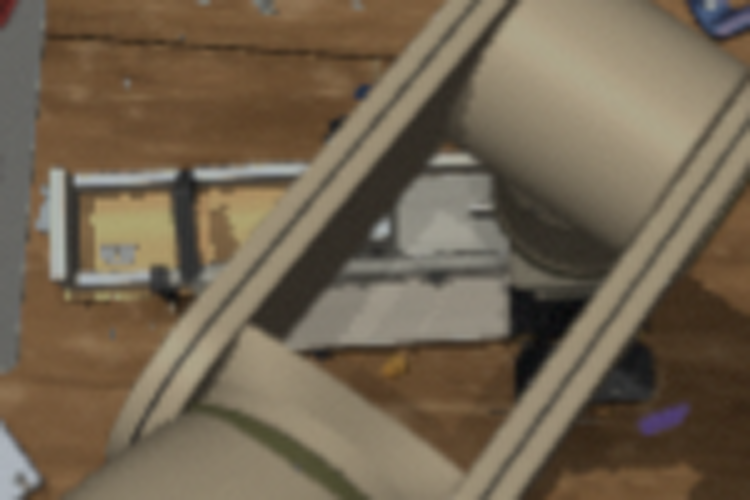

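View pics/b_side.png

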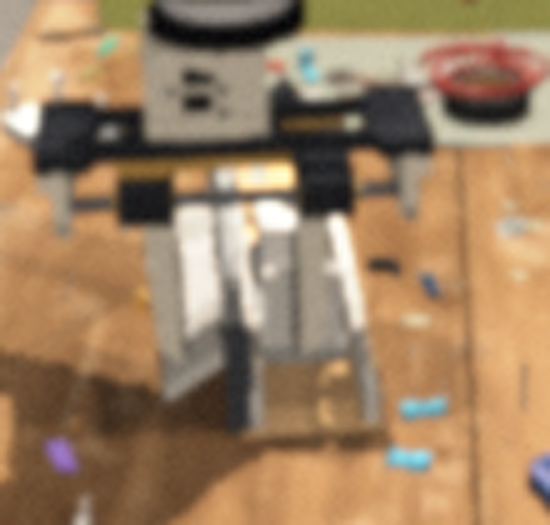

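Run:
```python
from h import *
p=np.load("pose.npy");c=pickle.load(open("b_side.pkl","rb"));t=pickle.load(open("b_top.pkl","rb"))
for th in np.arange(.3,1,.1):
    f=lambda r,d,x:[x,.036+r*np.cos(th)-d*np.sin(th),.054-r*np.sin(th)-d*np.cos(th)]
    print(round(th,2),((proj(c,c2w(p,[f(.052,.008,-.237),f(.052,.012,-.237),f(.052,.008,-.033)]))-[255,160]+p[5:7])*5).round().tolist(),((proj(t,c2w(p,[f(.052,.008,-.15),f(.052,.012,-.15)]))-[220,165]+p[3:5])*5).round().tolist())
```

```text
0.3 [[135.0, 374.0], [138.0, 380.0], [137.0, 196.0]] [[469.0, 352.0], [469.0, 350.0]]
0.4 [[141.0, 381.0], [145.0, 388.0], [142.0, 203.0]] [[469.0, 348.0], [469.0, 346.0]]
0.5 [[148.0, 389.0], [152.0, 395.0], [147.0, 209.0]] [[469.0, 344.0], [468.0, 341.0]]
0.6 [[155.0, 395.0], [160.0, 401.0], [153.0, 215.0]] [[468.0, 339.0], [468.0, 336.0]]
0.7 [[163.0, 401.0], [169.0, 406.0], [160.0, 220.0]] [[468.0, 333.0], [468.0, 329.0]]
0.8 [[172.0, 406.0], [178.0, 411.0], [167.0, 225.0]] [[468.0, 327.0], [467.0, 322.0]]
0.9 [[181.0, 411.0], [188.0, 414.0], [175.0, 228.0]] [[467.0, 320.0], [467.0, 315.0]]
```

Emit:
{"api": "arm_command", "payload": {"motion": [{"slide":[0,0,0.005],"turn":[0,0,0]},{"slide":[0,-0.01,0],"turn":[0,0,0]},{"slide":[0,-0.01,0],"turn":[0,0,0]},{"slide":[0,-0.01,0],"turn":[0,0,0]},{"slide":[0,-0.01,0],"turn":[0,0,0]}]}}

```text
t: 4.47
tool_pos: [0.5512, -0.2502, 0.2114]
orientation: [3.135, 0.199, -0.0]
force: [-0.3, -4.8, 0.3]
opening: 0.0548
```

Emit:
{"api": "arm_command", "payload": {"motion": [{"slide":[0,-0.01,0],"turn":[0,0,0]},{"slide":[0,-0.01,0],"turn":[0,0,0]},{"slide":[0,-0.01,0],"turn":[0,0,0]},{"slide":[0,-0.01,0],"turn":[0,0,0]},{"slide":[0,-0.01,0],"turn":[0,0,0]}]}}

```text
t: 4.88
tool_pos: [0.5487, -0.2302, 0.2115]
orientation: [3.135, 0.199, -0.0]
force: [-0.3, -4.6, -0.4]
opening: 0.055
```

```bash
python3 look.py c
```

```text
t 4.8833 tcp chute [-0.1684  0.0323  0.2115] tip mid [-0.1685  0.0323  0.0255] turn share left [ 0.  0. -0.] F chute [-4.48  0.86 -0.38] open 0.05499386353563573 q [-0.48  0.29  1.67 -0.    1.18 -0.61]
slide shares [ 0.002  0.091 -0.136]
```

View pics/c_top.png

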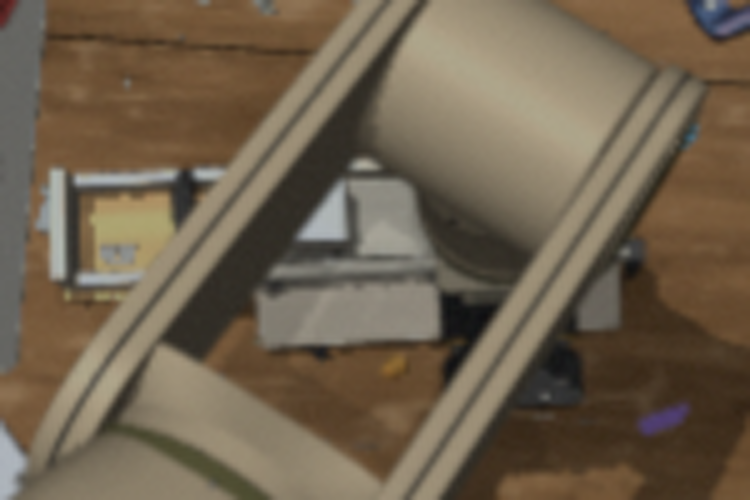

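View pics/c_side.png

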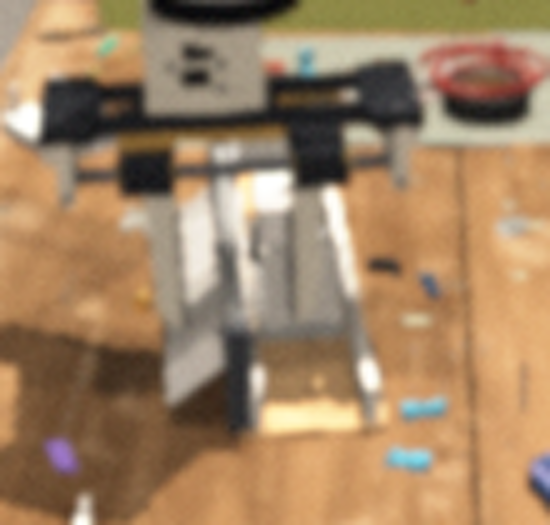

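Emit:
{"api": "arm_command", "payload": {"motion": [{"slide":[0,-0.01,0],"turn":[0,0,0]},{"slide":[0,-0.01,0],"turn":[0,0,0]},{"slide":[0,-0.01,0],"turn":[0,0,0]},{"slide":[0,-0.01,0],"turn":[0,0,0]},{"slide":[0,-0.01,0],"turn":[0,0,0]}]}}

```text
t: 5.4
tool_pos: [0.5463, -0.2104, 0.2116]
orientation: [3.135, 0.199, 0.0]
force: [-0.7, -5.0, -0.2]
opening: 0.0548
```

```bash
python3 look.py d
```

```text
t 5.4 tcp chute [-0.1485  0.0323  0.2116] tip mid [-0.1485  0.0322  0.0256] turn share left [ 0. -0. -0.] F chute [-4.82  1.36 -0.2 ] open 0.05481530924829269 q [-0.46  0.27  1.7  -0.    1.17 -0.58]
slide shares [ 0.002  0.141 -0.136]
```

View pics/d_side.png

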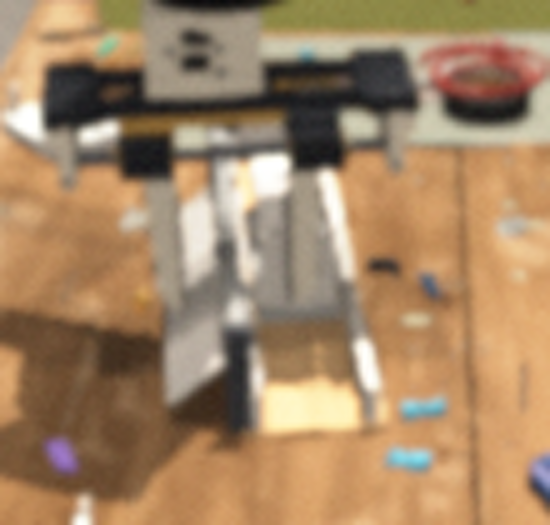

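Emit:
{"api": "arm_command", "payload": {"motion": [{"slide":[0,-0.01,0],"turn":[0,0,0]},{"slide":[0,-0.01,0],"turn":[0,0,0]},{"slide":[0,-0.01,0],"turn":[0,0,0]},{"slide":[0,-0.01,0],"turn":[0,0,0]},{"slide":[0,-0.01,0],"turn":[0,0,0]}]}}

```text
t: 5.92
tool_pos: [0.5437, -0.1906, 0.2116]
orientation: [3.135, 0.199, 0.0]
force: [-0.5, -5.1, 1.0]
opening: 0.0548
```

Emit:
{"api": "arm_command", "payload": {"motion": [{"slide":[0,-0.01,0],"turn":[0,0,0]},{"slide":[0,-0.01,0],"turn":[0,0,0]},{"slide":[0,-0.01,0],"turn":[0,0,0]},{"slide":[0,-0.01,0],"turn":[0,0,0]},{"slide":[0,-0.01,0],"turn":[0,0,0]}]}}

```text
t: 6.33
tool_pos: [0.5412, -0.1707, 0.2116]
orientation: [3.135, 0.199, 0.0]
force: [0.1, -5.4, 1.2]
opening: 0.0546
```

Emit:
{"api": "arm_command", "payload": {"motion": [{"slide":[0,-0.01,0],"turn":[0,0,0]},{"slide":[0,-0.01,0],"turn":[0,0,0]},{"slide":[0,-0.01,0],"turn":[0,0,0]},{"slide":[0,-0.01,0],"turn":[0,0,0]},{"slide":[0,-0.01,0],"turn":[0,0,0]}]}}

```text
t: 6.75
tool_pos: [0.5386, -0.1509, 0.2115]
orientation: [-3.135, -0.199, 0.0]
force: [-1.4, -4.5, 0.8]
opening: 0.0547
```

```bash
python3 look.py e
```

```text
t 6.75 tcp chute [-0.0885  0.0323  0.2115] tip mid [-0.0885  0.0323  0.0255] turn share left [-0.  0. -0.] F chute [-4.34  1.95  0.8 ] open 0.05467350138938582 q [-0.36  0.2   1.78 -0.    1.16 -0.49]
slide shares [ 0.002  0.291 -0.136]
```

View pics/e_side.png

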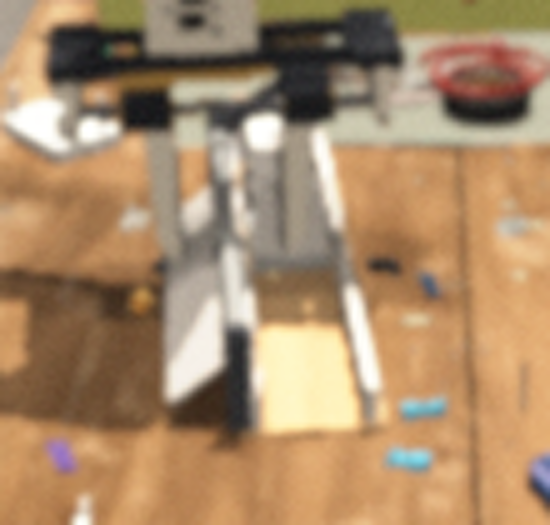

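View pics/e_top.png

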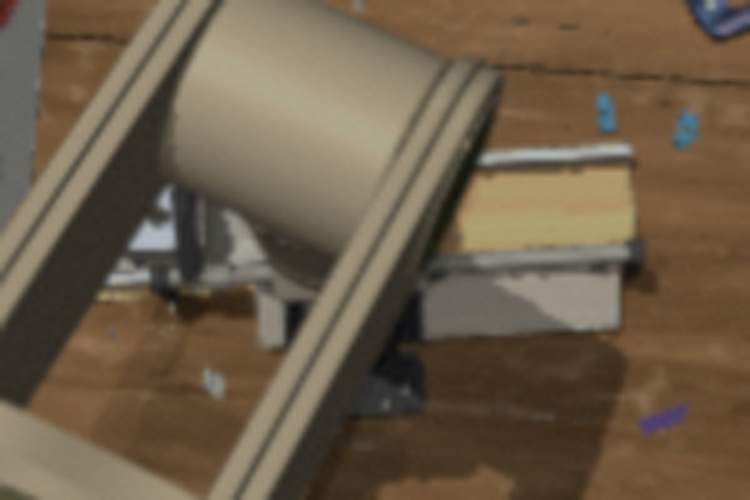

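Emit:
{"api": "arm_command", "payload": {"motion": [{"slide":[0,-0.01,0],"turn":[0,0,0]},{"slide":[0,-0.01,0],"turn":[0,0,0]},{"slide":[0,-0.006,0],"turn":[0,0,0]},{"slide":[0,-0.006,0],"turn":[0,0,0]},{"slide":[0,-0.003,0],"turn":[0,0,0]}]}}

```text
t: 7.27
tool_pos: [0.5369, -0.1371, 0.2116]
orientation: [3.135, 0.2, 0.0]
force: [-0.8, -5.4, 1.0]
opening: 0.0551
```

Emit:
{"api": "arm_command", "payload": {"motion": [{"slide":[0,-0.003,0],"turn":[0,0,0]},{"slide":[0,-0.002,0],"turn":[0,0,0]},{"slide":[0,-0.002,0],"turn":[0,0,0]},{"slide":[0,0,0],"turn":[0,0,0]},{"slide":[0,0,0],"turn":[0,0,0]}]}}

```text
t: 7.68
tool_pos: [0.5365, -0.1345, 0.2115]
orientation: [-3.135, -0.199, 0.0]
force: [-0.2, -3.6, 1.6]
opening: 0.0552
```

```bash
python3 look.py f
```

```text
t 7.6833 tcp chute [-0.072   0.0323  0.2115] tip mid [-0.072   0.0323  0.0255] turn share left [-0.  0. -0.] F chute [-3.56  0.61  1.58] open 0.055190522400898945 q [-0.34  0.19  1.8   0.    1.16 -0.47]
slide shares [ 0.002  0.333 -0.136]
```

View pics/f_top.png

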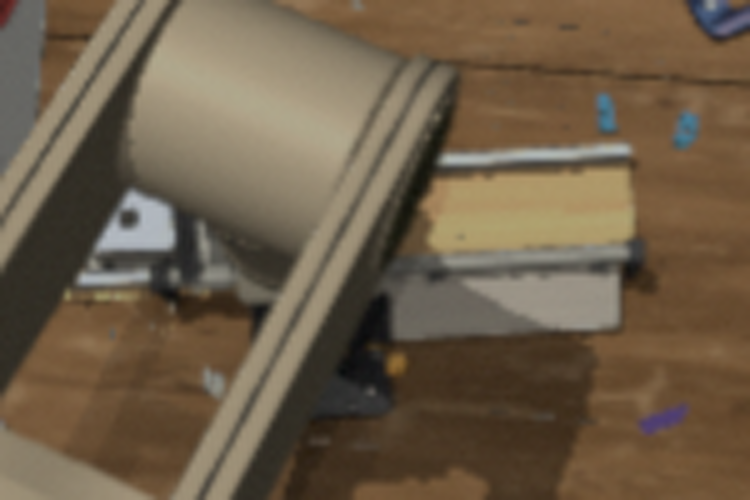

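Emit:
{"api": "arm_command", "payload": {"motion": [{"slide":[0,-0.002,0],"turn":[0,0,0]},{"slide":[0,-0.002,0],"turn":[0,0,0]},{"slide":[0,0,0],"turn":[0,0,0]},{"slide":[0,0,0],"turn":[0,0,0]},{"slide":[0,0,0],"turn":[0,0,0]}]}}

```text
t: 8.2
tool_pos: [0.5364, -0.133, 0.2115]
orientation: [3.135, 0.199, 0.0]
force: [-0.9, -4.3, 1.4]
opening: 0.055
```

Emit:
{"api": "arm_command", "payload": {"motion": [{"slide":[0,-0.002,0],"turn":[0,0,0]},{"slide":[0,-0.002,0],"turn":[0,0,0]},{"slide":[0,0,0],"turn":[0,0,0]},{"slide":[0,0,0],"turn":[0,0,0]},{"slide":[0,0,0],"turn":[0,0,0]}]}}

```text
t: 8.62
tool_pos: [0.5363, -0.1319, 0.2116]
orientation: [3.134, 0.199, 0.001]
force: [0.7, -6.3, 0.6]
opening: 0.0552
```

Emit:
{"api": "arm_command", "payload": {"motion": [{"slide":[0,-0.003,0],"turn":[0,0,0]},{"slide":[0,-0.003,0],"turn":[0,0,0]},{"slide":[0,0,0],"turn":[0,0,0]},{"slide":[0,0,0],"turn":[0,0,0]},{"slide":[0,0,0],"turn":[0,0,0]}]}}

```text
t: 9.03
tool_pos: [0.5363, -0.131, 0.2124]
orientation: [3.131, 0.197, 0.003]
force: [-1.0, -15.5, 2.9]
opening: 0.055
```

```bash
python3 look.py g
```

```text
t 9.0333 tcp chute [-0.0684  0.0321  0.2124] tip mid [-0.0692  0.0318  0.0264] turn share left [ 0.008 -0.003 -0.002] F chute [-15.24   2.98   2.94] open 0.054987718261234324 q [-0.33  0.18  1.8  -0.    1.16 -0.46]
slide shares [ 0.001  0.34  -0.133]
```

View pics/g_top.png

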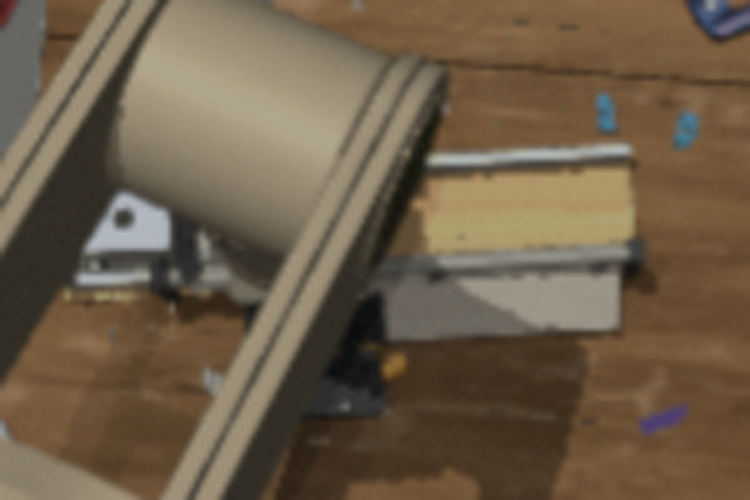

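Run:
```python
from h import *
p=np.load("pose.npy");t=pickle.load(open("g_top.pkl","rb"))
for x in(-.003,0,.003,.006):print(x,((proj(t,c2w(p,[[x+.035,0,.046],[x+.01,-.018,.046],[x+.01,.018,.046]]))-[220,165]-p[3:5])*5).round().tolist())
```

```text
-0.003 [[134.0, 218.0], [177.0, 185.0], [179.0, 248.0]]
0 [[129.0, 219.0], [172.0, 185.0], [174.0, 248.0]]
0.003 [[123.0, 219.0], [167.0, 185.0], [168.0, 248.0]]
0.006 [[118.0, 219.0], [161.0, 186.0], [163.0, 249.0]]
```

Emit:
{"api": "arm_command", "payload": {"motion": [{"slide":[0,0.005,0],"turn":[0,0,0]},{"slide":[0,0.01,0],"turn":[0,0,0]},{"slide":[0,0.01,0],"turn":[0,0,0]},{"slide":[0,0,0],"turn":[0,0,0]},{"slide":[0,0,0],"turn":[0,0,0]}]}}

```text
t: 9.55
tool_pos: [0.5369, -0.1388, 0.2111]
orientation: [-3.135, -0.199, 0.001]
force: [-2.2, 0.8, 1.7]
opening: 0.055
```

```bash
python3 look.py h
```

```text
t 9.55 tcp chute [-0.0763  0.0324  0.2111] tip mid [-0.0761  0.0326  0.0251] turn share left [-0.001  0.002 -0.   ] F chute [1.09 2.04 1.69] open 0.05496379662950576 q [-0.35  0.19  1.79  0.    1.16 -0.47]
slide shares [ 0.003  0.322 -0.137]
```

View pics/h_top.png

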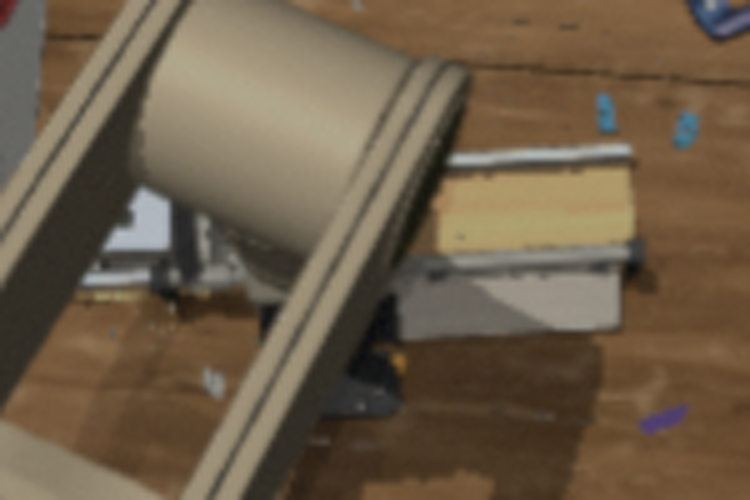

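Emit:
{"api": "arm_command", "payload": {"motion": [{"slide":[0,0,-0.01],"turn":[0,0,0]},{"slide":[0,0,-0.01],"turn":[0,0,0]},{"slide":[0,0,-0.015],"turn":[0,0,0]},{"slide":[0,0,-0.015],"turn":[0,0,0]},{"slide":[0,0,-0.02],"turn":[0,0,0]}]}}

```text
t: 10.07
tool_pos: [0.5373, -0.1389, 0.2403]
orientation: [3.135, 0.199, 0.001]
force: [1.6, 0.1, -0.1]
opening: 0.0549
```

Emit:
{"api": "arm_command", "payload": {"motion": [{"slide":[0,0,-0.04],"turn":[0,0,0]},{"slide":[0,0,-0.06],"turn":[0,0,0]},{"slide":[0,0,-0.06],"turn":[0,0,0]},{"slide":[0,0,-0.06],"turn":[0,0,0]},{"slide":[0,0,-0.06],"turn":[0,0,0]}]}}

```text
t: 10.48
tool_pos: [0.5372, -0.1389, 0.3538]
orientation: [3.135, 0.199, 0.002]
force: [-0.8, -0.3, 0.5]
opening: 0.0548
```

Emit:
{"api": "arm_command", "payload": {"motion": [{"slide":[0,0.08,0],"turn":[0,0,0]},{"slide":[0,0.08,0],"turn":[0,0,0]},{"slide":[0,0.08,0],"turn":[0,0,0]},{"slide":[0,0.08,0],"turn":[0,0,0]},{"slide":[0,0.08,0],"turn":[0,0,0]}]}}

```text
t: 10.9
tool_pos: [0.5576, -0.2991, 0.3529]
orientation: [3.134, 0.2, 0.003]
force: [0.9, 0.7, 0.2]
opening: 0.0544
```

Emit:
{"api": "arm_command", "payload": {"motion": [{"slide":[0,0.08,0],"turn":[0,0,0]},{"slide":[0,0.08,0],"turn":[0,0,0]},{"slide":[0,0.08,0],"turn":[0,0,0]},{"slide":[0,0,0],"turn":[0,0,0]},{"slide":[0,0,0],"turn":[0,0,0]}]}}

```text
t: 11.32
tool_pos: [0.5693, -0.3947, 0.3517]
orientation: [3.135, 0.196, 0.001]
force: [-0.1, -0.1, -0.7]
opening: 0.0549
```

```bash
python3 look.py i; python3 -c "
import cv2,pickle
cv2.imwrite('pics/i_full.png',pickle.load(open('i_top.pkl','rb'))['pixels'])"
```

```text
t 11.3167 tcp chute [-0.3342  0.0328  0.3517] tip mid [-0.3342  0.0327  0.1657] turn share left [ 0.    -0.001 -0.005] F chute [-0.06  0.11 -0.66] open 0.05488008889209162 q [-0.68  0.41  1.26  0.    1.47 -0.8 ]
slide shares [ 0.002 -0.323  0.214]
```

View pics/i_top.png

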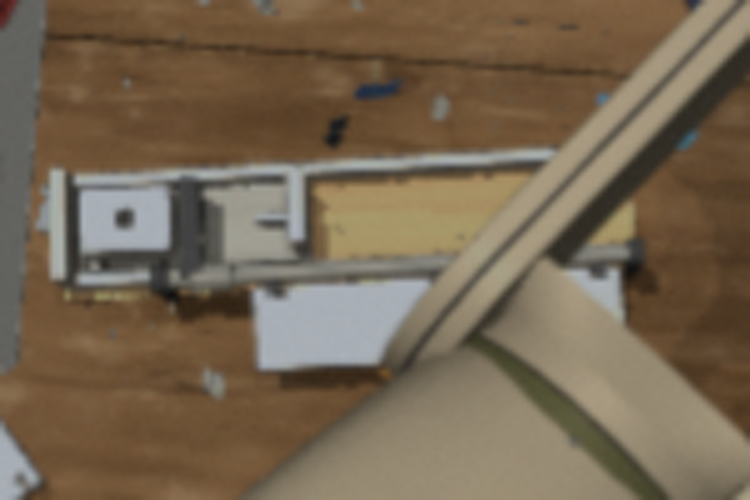

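View pics/i_side.png

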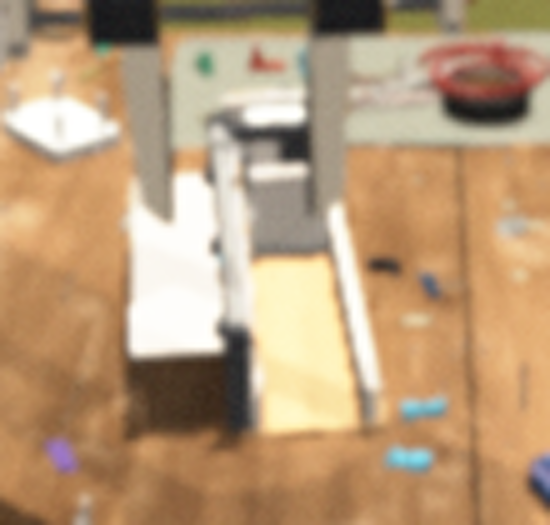

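View pics/i_full.png

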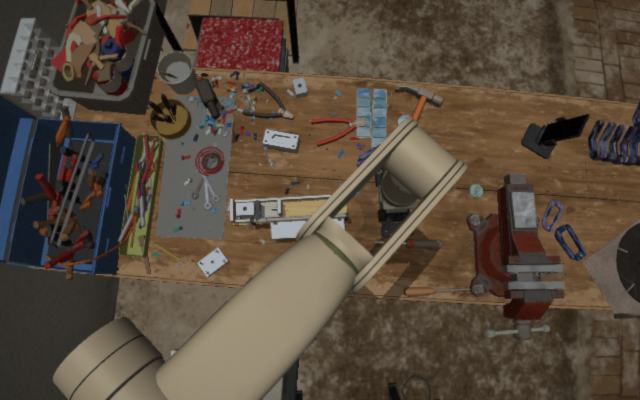

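```bash
python3 -c "
from plant import robot
print(robot.close_job())"
```

```text
the job is handed in; nothing more can be done
None
```

The job is handed in with the carrier home against the end stop and the gate shut behind the mould. No verdict was reported, so the outcome below rests on my own checks.

**What I did:** I set the jaws about 55 mm apart. One fingertip pressed the paddle to about 0.65–0.7 rad. With the gate held open, the other fingertip pushed the tab about 122 mm. The push took 4–5 N until the carrier met the stop, where the force rose to about 15 N. I then backed off about 7 mm with the gate still open, lifted so the gate dropped, and drew clear at about 11 s.

**Last checks:**
- **Carrier:** In the final top picture the mould's hole puts the carrier at about +3 mm, the home position.
- **Gate:** The paddle is level and the tooth sits between the tab and the mould.
- **Robot:** It touches nothing; the force reading is only noise, under 1 N.
- **Bystanders:** By eye, the mould block, lid and screwdriver look unmoved; I did not measure them.

**What disagreed:** At the stop, the fingertip position suggested the carrier was at about +5 mm, while the picture gave +3 mm. That is within the calibration error plus some flex. Early in the push the vertical force reading was close to zero although the pictures showed the paddle held down. I put that down to friction on the tab and sensor noise.

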